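# Load the dry-block heater and close its spring-held cover

## Robot

A 6-joint arm with a two-finger parallel gripper is mounted at the origin on the work surface. World frame = base frame: x ahead of the robot, y to its left, z up, the work surface at z = 0. Lengths are in m, angles in rad, forces in N, time in s.
With the tool pointing down it reaches from about 0.3 to 0.825 m from the base axis. Payload 5.4 kg.
Tool frame: the origin (TCP) lies at the very end of the fingers, on their centre line; the grasp point (between the pads) lies 19 mm behind it; z points along the fingers, y is the line along which they close (so a half turn about z gives the same grasp; the last joint's range is limited). The gripper opens to 92 mm and grips with 3 to 60 N. Pads are 20 mm wide; open, the fingers measure 128 mm over their backs; the gripper's body (75 mm by 189 mm) begins 69 mm behind the grasp point.
Start: joints at [0.991, 0.158, 1.597, -0, 1.386, -0.21], TCP at [0.208, 0.536, 0.215] pointing down, gripper open.
Joint ranges: [-2.91, 2.91], [-0.94, 2.29], [0.18, 2.7], [-1.29, 4.43], [0.17, 2.64], [-3, 3]. Speed limits (rad/s): [2.57, 2.57, 3.14, 3.14, 3.14, 3.14].

## Interface

Orientations are given as a rotation vector (axis times angle).
In Python, from workcell import bot gives the robot as it stands. Calls block until the motion is done:
- bot.goto(position, orientation): joint-space move of the TCP to a pose.
- bot.line_to(position, rot=None, max_speed=0.15): straight line of the TCP; rot=None keeps the orientation; max_speed is the mean speed in m/s.
- bot.set_joints(angles): joint-space move.
- bot.set_gripper(opening, newtons=None): opening from 0.0 (shut) to 1.0 (fully open); newtons is the grip in N (None keeps the last); returns when the fingers have stopped.
- bot.hold(seconds).
- bot.inverse_kinematics(position, orientation): joint angles nearest the present ones, or None.
- bot.read_camera(name): name is "side" or "top"; returns a dict with "pixels" (480x640x3 uint8, blue, green, red), "fx", "fy", "cx", "cy" (pixels), "R" (3x3) and "t" (3): a world point X has camera coordinates R X + t. Camera axes: x right, y down, z forward; pixel columns grow to the right and rows downward; lengths in m; the calibration is good to about 2 mm. A picture is of the moment at which its call begins. There is no depth.
A pose or a line that the arm cannot do raises bot.MotionError and nothing moves.
- bot.job_done(): hands the job in; it is judged then, once.
Readings, each from a call of its own:
- bot.current_clock(): time.
- bot.current_joints(): joint angles.
- bot.current_joint_vel(): joint speeds.
- bot.current_effort(): joint torques, N m.
- bot.current_ee_pos(): TCP position.
- bot.current_tool_rot(): TCP orientation.
- bot.current_contact_force(): force on the tool from outside, world axes, zero at the start.
- bot.current_ft_torque(): the same for the moment, N m.
- bot.current_opening(): opening from 0.0 (shut) to 1.0 (fully open).
- bot.current_grip_force(): force on a finger pad.
Only numpy, scipy, OpenCV 4.12 (cv2) and the standard library are available. Lean on these libraries where they do the work, as an engineer would, in place of code of your own. Each camera call takes 0.05 s, during which the arm holds its last target. There are 200 camera calls.

## Task

Stand the red-capped jar upright in the open bay of the heater, then close the bay with the blue cover: hook the cover's edge under the orange sprung jaw, push the jaw back with it, lower the opposite edge and let the spring carry the cover home under the dark fixed catch, so that it lies flat on the rim, held at both ends. Do not force the cover or tip the jar over, and leave the white-capped jar, the cork ring and the beaker where they are.

Things in the scene. Friction and masses are not known exactly. Their poses are not given: they have to be found in the camera images.
- heater: White dry-block heater fixed on the bench, 210 (x) x 170 (y) x 90 mm high; origin at the centre of its underside, z up. Its flat top (the rim, 90 mm up) has a rectangular bay 112 (x) x 116 (y) mm in the middle. At the -x end of the rim, towards the robot, sits the orange sprung jaw, at the +x end the dark fixed catch, both 70 mm wide in y.
- bay (a point): Centre of the bay's floor, 15 mm above the heater's underside, so the bay is 75 mm deep below the rim. Axes as the heater's.
- seat (a point): Centre of the bay's mouth at rim height, 90 mm above the heater's underside: the closed cover's origin belongs here. Axes as the heater's.
- jaw (a joint): Orange sprung jaw; m, 0 at rest, up to 0.0135 pushed towards heater -x (3 N at rest, 7 N at the stop). At rest its upright face is at heater x = -75 mm and its lip reaches to x = -65 mm, lip underside 17 mm, top 23 mm above the rim. Reads 0.003 with the cover home; the cover's far edge clears the catch's lip from 0.010 on.
- cover: Blue flat cover, 156 (x) x 140 (y) x 8 mm, with a black upright grip bar in its middle, 14 mm thick in x, 70 mm long in y, rising 34 mm above the plate (top 42 mm above the underside). Origin at the centre of its underside, z up. Weighs about 0.22 kg. The two ends in x are alike. Too long to go straight down between jaw and catch.
- jar_red: Amber jar with a red cap, the one to load: 44 mm across, 70 mm high, about 0.12 kg. Origin at the centre of its underside, z up.
- jar_white: Same jar with a white cap; leave it. Origin at the centre of its underside.
- cork_ring: Cork flask ring, 84 mm across, 28 mm high, on the bench; leave it. Origin at the centre of its underside.
- beaker: Glass beaker, 60 mm across, 75 mm high; leave it. Origin at the centre of its underside.
- catch (a point): Dark steel fixed catch: this point is at rim height in the middle of its inner upright face, 78 mm in +x from the heater's centre; axes as the heater's. At its top a lip reaches 7 mm back towards the jaw, its underside 12 mm and its top 18 mm above the rim.
Mind the look-alikes: they are no part of the job. What is shaped like the jar_red but green or turquoise is not meant.

How it is judged:
By the outcome, as a careful person would: the job done as asked, in the order asked, and still so for the second after the job is handed in, with the robot touching nothing.
It also fails if it takes over 56 s, if anything falls off the work surface, if the arm or the gripper's body presses on something with over 40 N, if the wrist force passes 120 N, or if a joint passes its speed limit or range.

## Working session

There is one attempt and no reset: what is moved stays moved. The work goes in short steps, each a Python script; the robot and the scene stay as the last script left them, time stands still between calls to the robot, and variables do not carry over. Pictures are saved under pics/ and viewed, at most 11 in all, crops included, and the job is handed in when it is done.

```bash
ls; mkdir -p pics
python3 - <<'E'
from workcell import bot
import cv2,pickle
for n in("top","side"):
    c=bot.read_camera(n); cv2.imwrite(f"pics/{n}0.png",c["pixels"]); pickle.dump(c,open(f"{n}0.pkl","wb"))
    print(n,c["fx"],c["fy"],c["cx"],c["cy"],c["R"],c["t"])
print(bot.current_clock(),bot.current_tool_rot(),bot.current_opening())
E
```

```text
pics
top 457.34593394003093 457.34593394003093 321.0652713897143 233.21927689377492 [[ 0.01698671 -0.99978777  0.0116565 ]
 [-0.99301908 -0.0182304  -0.11653651]
 [ 0.11672428 -0.00959556 -0.993118  ]] [-0.03030307  0.56811278  1.10936295]
side 529.126296535041 529.126296535041 325.4496083124669 241.48884889383223 [[ 0.99634398 -0.08355421 -0.01781503]
 [-0.06369417 -0.58752226 -0.80669737]
 [ 0.05693624  0.80488278 -0.59069618]] [-0.53589538  0.08403955  1.25224843]
0.1 [-5.77433797e-01 -3.08740536e+00  2.46875636e-03] 0.9992515401837753
```

View pics/top0.png

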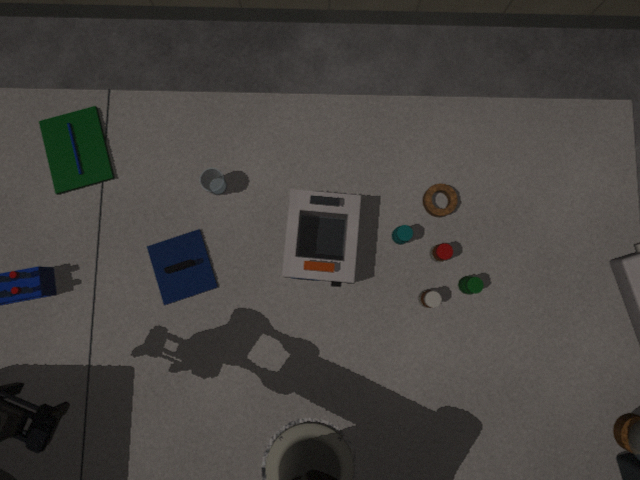

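View pics/side0.png

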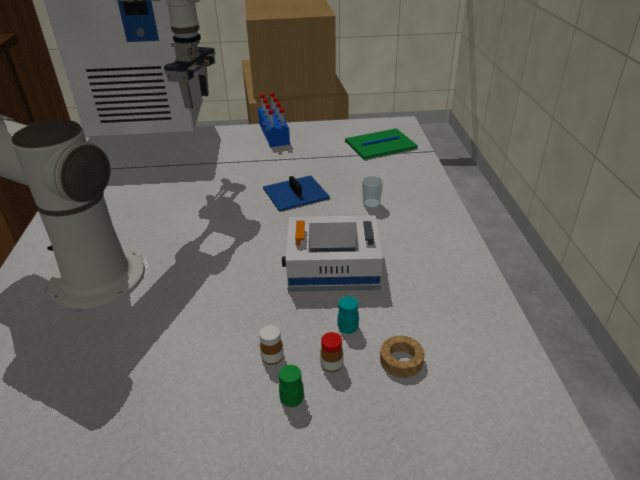

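```bash
cat > h.py <<'E'
import cv2,numpy as np,pickle
def panel(img,x0,y0,x1,y1,k):
    p=cv2.resize(img[y0:y1,x0:x1],None,fx=k,fy=k,interpolation=cv2.INTER_CUBIC)
    for x in range((x0+9)//10*10,x1,10):
        cv2.line(p,((x-x0)*k,0),((x-x0)*k,6 if x%50 else 16),(0,255,255),1)
        if x%20==0: cv2.putText(p,str(x),((x-x0)*k,26),0,.35,(0,255,255),1)
    for y in range((y0+9)//10*10,y1,10):
        cv2.line(p,(0,(y-y0)*k),(6,(y-y0)*k),(0,255,255),1)
        if y%20==0: cv2.putText(p,str(y),(8,(y-y0)*k+4),0,.35,(0,255,255),1)
    return p
def ray(c,u,v,z):
    "world point at height z seen at pixel u,v"
    R,t=c["R"],c["t"]; d=R.T@[(u-c["cx"])/c["fx"],(v-c["cy"])/c["fy"],1]; o=-R.T@t
    return o+d*(z-o[2])/d[2]
def proj(c,X):
    Y=np.atleast_2d(X)@np.array(c["R"]).T+c["t"]
    return np.c_[c["fx"]*Y[:,0]/Y[:,2]+c["cx"],c["fy"]*Y[:,1]/Y[:,2]+c["cy"]]
E
python3 - <<'E'
from h import *
t=pickle.load(open("top0.pkl","rb"));s=pickle.load(open("side0.pkl","rb"))
T=np.clip(t["pixels"]*1.6,0,255).astype(np.uint8);S=s["pixels"]
a=panel(T,280,182,368,292,5);b=panel(T,142,225,222,307,4)
m=np.zeros((560,780,3),np.uint8);m[:a.shape[0],:a.shape[1]]=a;m[:b.shape[0],450:450+b.shape[1]]=b[:,:330]
cv2.imwrite("pics/c1.png",m)
a=panel(S,255,170,390,295,5);cv2.imwrite("pics/c2.png",a)
for n,c in(("top",t),("side",s)):
    B,G,R=[c["pixels"][...,i].astype(int) for i in range(3)]
    for nm,M in(("red",(R>90)&(G<40)&(B<50)),("blue",(B>60)&(B>1.6*G)&(B>2*R)),("or",(R>120)&(G>50)&(B<60)&(G<.62*R))):
        k,l,st,ce=cv2.connectedComponentsWithStats(M.astype(np.uint8))
        for i in range(1,k):
            if st[i,4]>40:
                h=np.argwhere(l==i)[:,::-1].astype(np.float32)
                print(n,nm,st[i],ce[i].round(1),cv2.boxPoints(cv2.minAreaRect(h)).round(1).tolist())
E
```

```text
top red [438 244  14  15 139] [444.1 251.1] [[438.0, 244.0], [451.0, 244.0], [451.0, 258.0], [438.0, 258.0]]
top blue [ 68 124  12  50  60] [ 73.8 148.9] [[67.30000305175781, 124.19999694824219], [68.5999984741211, 123.9000015258789], [80.0999984741211, 172.8000030517578], [78.80000305175781, 173.0]]
top blue [ 18 267  20   6  62] [ 28.6 269.7] [[17.799999237060547, 270.0], [36.900001525878906, 266.70001220703125], [37.599998474121094, 270.5], [18.5, 273.8999938964844]]
top blue [  0 276  40  15 332] [ 20.1 283.2] [[-1.2000000476837158, 281.8999938964844], [38.70000076293945, 275.70001220703125], [40.20000076293945, 285.6000061035156], [0.30000001192092896, 291.70001220703125]]
top blue [  0 291  41  13 228] [ 20.6 296.8] [[-0.800000011920929, 297.70001220703125], [39.79999923706055, 290.1000061035156], [41.099998474121094, 296.79998779296875], [0.5, 304.3999938964844]]
side red [322 333  19  17 249] [331.  340.3] [[322.0, 333.0], [340.0, 333.0], [340.0, 349.0], [322.0, 349.0]]
side blue [258 108  32  39 657] [274.  130.1] [[253.8000030517578, 109.80000305175781], [276.1000061035156, 100.19999694824219], [293.79998779296875, 141.5], [271.5, 151.10000610351562]]
side blue [362 136  37   9  65] [379.9 140.2] [[361.79998779296875, 143.0], [398.0, 135.8000030517578], [398.29998779296875, 137.3000030517578], [362.1000061035156, 144.60000610351562]]
side blue [ 264  177   65   33 1123] [295.2 193.3] [[263.6000061035156, 186.1999969482422], [322.8999938964844, 173.0], [328.6000061035156, 198.5], [269.29998779296875, 211.6999969482422]]
side or [296 221   8  17 132] [299.6 229.2] [[296.0, 221.0], [303.0, 221.0], [303.0, 237.0], [296.0, 237.0]]
```

View pics/c1.png

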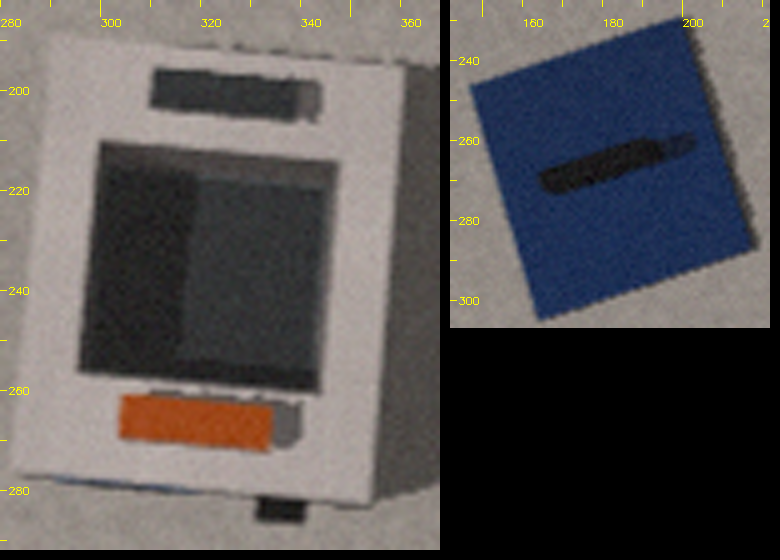

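View pics/c2.png

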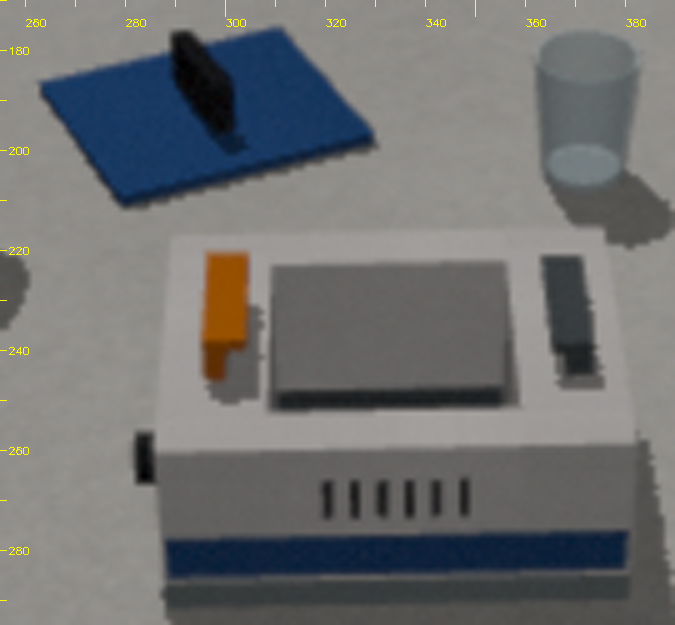

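```bash
cat >> h.py <<'E'
from scipy.optimize import least_squares
from scipy.spatial.transform import Rotation as Ro
def rz(a): return np.array([[np.cos(a),-np.sin(a)],[np.sin(a),np.cos(a)]])
def fit(obs,z,p0):
    "obs: list of (cam, Nx2 local, Nx2 pixels); returns x,y,yaw"
    def f(p):
        return np.concatenate([(proj(c,np.c_[L@rz(p[2]).T+p[:2],np.full(len(L),z)])-P).ravel() for c,L,P in obs])
    r=least_squares(f,p0,loss="soft_l1"); return r.x,f(r.x)
def tool(yaw,tilt=0.,flip=0):
    "tool down, closing line along direction yaw; tilt lifts the side the yaw points to; rotation vector"
    c,s=np.cos(yaw),np.sin(yaw); y=np.array([c,s,0.])*(-1 if flip else 1); z=np.array([0,0,-1.])
    M=np.c_[np.cross(y,z),y,z]
    return (Ro.from_rotvec(tilt*np.array([s,-c,0]))*Ro.from_matrix(M)).as_rotvec()
E
python3 - <<'E'
from h import *
t=pickle.load(open("top0.pkl","rb"));s=pickle.load(open("side0.pkl","rb"))
A=np.array
L=A([[105,85],[105,-85],[-105,-85],[-105,85],[56,58],[56,-58],[-56,-58],[-56,58]])/1e3
ht=A([[290,190.4],[360.6,195.2],[354.2,282.4],[282.8,276.8],[300,210.2],[347.8,214.2],[344,260.8],[295.6,256.6]])
hs=A([[376,215.8],[381.8,258.6],[286.4,260.2],[289.8,217],[356.2,222.4],[358.8,251],[308.6,252.2],[309.4,223]])
C=A([[78,70],[78,-70],[-78,-70],[-78,70]])/1e3
ct=A([[147.25,246.5],[201.5,229],[218.5,286.75],[164.5,305]]); cs=A([[311.6,175.6],[329.8,196.6],[279.8,210.4],[263,187.4]])
np.set_printoptions(precision=4,suppress=True)
for o in([(t,L,ht),(s,L,hs)],[(t,L,ht)],[(s,L,hs)]):
    x,r=fit(o,.09,[.55,0,0]);print("heater",x,abs(r).max())
for o in([(t,C,ct),(s,C,cs)],[(t,C,ct)],[(s,C,cs)]):
    x,r=fit(o,.008,[.5,.3,.25]);print("cover",x,abs(r).max())
f=lambda X:np.r_[proj(t,X)[0]-[444.1,251.1],proj(s,X)[0]-[331,340.3]]
r=least_squares(f,[.5,-.3,.06]);print("jar",r.x,r.fun)
from workcell import bot
for n,P in(("white",(432,299)),("teal",(403,234)),("green",(472,285)),("ring",(441,200))): print(n,ray(t,*P,.06))
E
```

```text
heater [ 0.5563 -0.0217 -0.0685] 1.325534844875449
heater [ 0.5566 -0.0218 -0.062 ] 1.1173074378636443
heater [ 0.5558 -0.0216 -0.0797] 0.9586823044615471
cover [0.4802 0.3264 0.341 ] 0.9249507447749465
cover [0.4804 0.3267 0.3383] 0.8165755071013905
cover [0.4801 0.3245 0.3477] 0.9937539568660441
jar [ 0.5241 -0.3186  0.0667] [-0.0144  0.9836  0.7514 -0.0982]
white [ 0.411  -0.2896  0.06  ]
teal [ 0.5672 -0.2203  0.06  ]
green [ 0.4461 -0.387   0.06  ]
ring [ 0.6534 -0.3147  0.06  ]
```

```bash
cat > m.py <<'E'
from h import *
from workcell import bot
H=np.array([.5563,-.0217]);HY=-.0685
def pick_rot(p,yaw,tilt=0.):
    "of the two half turns, the one with the least wrist travel"
    o=[]
    for f in(0,1):
        r=tool(yaw,tilt,f); q=bot.inverse_kinematics(p,r)
        if q is not None: o.append((abs(np.array(q)[5]),f,r))
    o.sort(key=lambda a:a[0]); return o[0][1:]
E
python3 - <<'E'
from m import *
J=np.array([.5241,-.3186]); up=np.r_[J,.17]; 
f,r=pick_rot(up,np.arctan2(-.94,.34)); print(f,r)
fh,rh=pick_rot(np.r_[H,.25],HY+np.pi/2); print(fh)
bot.goto(up,r); bot.set_gripper(.8)
bot.line_to(np.r_[J,.026],max_speed=.12)
bot.set_gripper(0,15); print(bot.current_opening()*92,bot.current_grip_force(),bot.current_contact_force())
bot.line_to(np.r_[J,.22],max_speed=.15)
bot.goto(np.r_[H,.22],rh)
print(bot.current_opening()*92,bot.current_clock(),bot.current_joints(),bot.current_contact_force())
c=bot.read_camera("side");t=bot.read_camera("top")
cv2.imwrite("pics/j1.png",np.hstack([panel(c["pixels"],250,120,410,320,2),panel(t["pixels"],230,130,430,330,2)]))
E
```

```text
0 [3.09440994 0.54243113 0.        ]
1
43.43116805738949 15.000068955123425 [-0.85610317 -0.15397201  0.8961349 ]
43.02745006558074 8.2417 [-2.57150051e-01  1.07998591e-01  1.64220910e+00 -4.63536313e-04
  1.39155462e+00  1.38249147e+00] [ 0.15156508  0.79888674 -0.66512584]
```

View pics/j1.png

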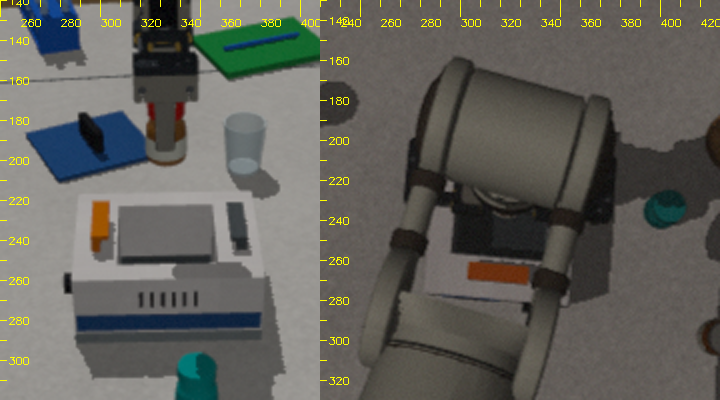

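The jar hangs upright in the fingers, above the bay (side view, about (332,180)). Next I lower it until it touches the floor.

Run:
```python
from m import *
p=np.r_[H,.05]; bot.line_to(p,max_speed=.12)
f0=np.array(bot.current_contact_force())
for z in np.arange(.046,.0385,-.001):
    bot.line_to(np.r_[H,z],max_speed=.03); d=bot.current_contact_force()[2]-f0[2]
    if d>1.5: break
print(z,d)
bot.set_gripper(.62); bot.hold(.2)
bot.line_to(np.r_[H,.2],max_speed=.15)
C=np.array([.4802,.3264]);CY=.341
# cover yaw from either end: choose so wrist works at both places
for p,y in((np.r_[C,.15],CY),(np.r_[H,.2],HY)):
    for f in(0,1): print(f,bot.inverse_kinematics(p,tool(y,0,f)))
for f in(0,1): print(f,bot.inverse_kinematics(np.r_[H,.13],tool(HY,.25,f)))
f,r=pick_rot(np.r_[C,.15],CY); bot.goto(np.r_[C,.15],r); bot.set_gripper(.6)
c=bot.read_camera("side");t=bot.read_camera("top"); print(bot.current_clock())
cv2.imwrite("pics/j2.png",np.vstack([panel(c["pixels"],220,160,400,280,4),panel(t["pixels"],140,180,500,240,2)[:, :720]]))
```

```text
0.039999999999999994 6.5449198419245995
0 [ 3.88985945e-01  2.28602252e-01  1.64759261e+00 -4.44089210e-16
  1.26539779e+00  4.79859452e-02]
1 None
0 [-0.256056    0.12253007  1.66600841  0.          1.35305417 -0.187556  ]
1 [-0.256056    0.12253007  1.66600841  0.          1.35305417  2.95403665]
0 [-2.88106035e-01 -2.76817239e-04  1.96139523e+00  6.69207525e-02
  9.37309229e-01 -2.52639513e-01]
1 [-2.88106035e-01 -2.76817239e-04  1.96139523e+00  6.69207525e-02
  9.37309229e-01  2.88895314e+00]
15.1917
```

View pics/j2.png

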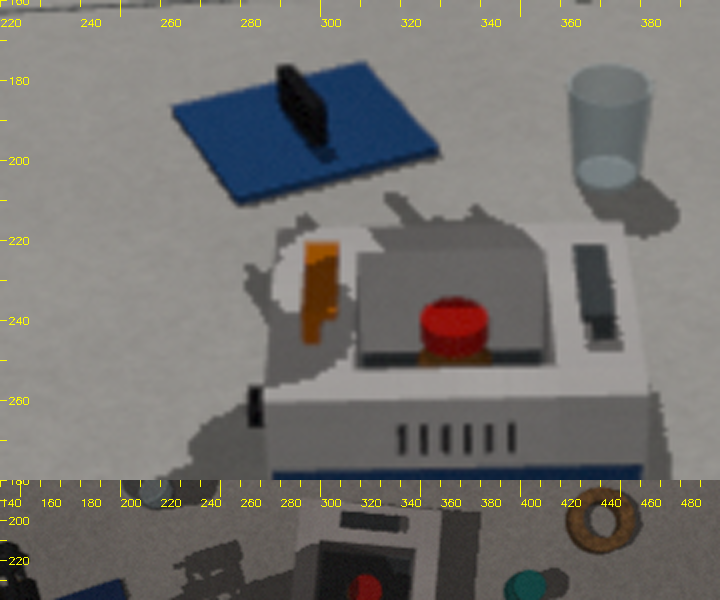

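The red jar stands upright in the bay, with its cap at about (331,240) in the side view. The cover has not moved. Next I grip it, lift it and check.

Run:
```python
from m import *
C=np.array([.4802,.3264])
bot.line_to(np.r_[C,.013],max_speed=.12); print(bot.current_contact_force())
bot.set_gripper(0,45); print(bot.current_opening()*92,bot.current_grip_force())
bot.line_to(np.r_[C,.22],max_speed=.15)
bot.goto(np.r_[H,.24],tool(HY,0,0))
bot.goto(np.r_[H,.24],tool(HY,.23,0))
bot.hold(.2)
print(bot.current_clock(),bot.current_contact_force(),bot.current_ft_torque(),bot.current_ee_pos())
c=bot.read_camera("side");t=bot.read_camera("top"); pickle.dump((c,t),open("k.pkl","wb"))
cv2.imwrite("pics/j3.png",np.hstack([panel(c["pixels"],250,90,400,270,3),panel(t["pixels"],260,140,370,320,3)]))
```

```text
[-0.27841876 -0.09444368  0.672867  ]
13.588095947221356 44.99971389770508
20.6 [-0.16583787  0.0202482  -2.5131413 ] [-0.03724631  0.24929842 -0.02379212] [ 0.55723564 -0.02160893  0.24035341]
```

View pics/j3.png

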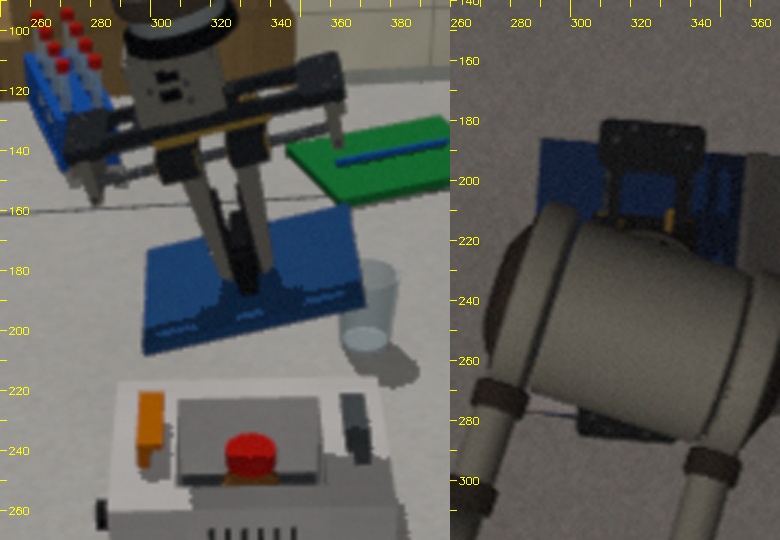

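The cover is held tilted the right way, with its +x edge up (corners at about (299,173), (367,158), (372,192) and (297,208)). Next I compare those corners with the prediction, hook the edge, and find where it touches the jaw by force.

```bash
cat >> m.py <<'E'
e=np.array([np.cos(HY),np.sin(HY)])
def tcp(ex,ez,th,ey=0.):
    "TCP for the cover's -x bottom edge at heater x=ex, ez above the rim, tilt th"
    x=ex+.078*np.cos(th)-.013*np.sin(th); z=ez+.078*np.sin(th)+.013*np.cos(th)
    return np.r_[H+e*x+ey*np.array([-e[1],e[0]]),.09+z]
def move(ex,ez,th,v=.1): bot.line_to(tcp(ex,ez,th),rot=tool(HY,th,0),max_speed=v)
def fx(): return float(np.array(bot.current_contact_force())[:2]@e)
def edge():
    "actual ex, ez, th from the readings"
    R=Ro.from_rotvec(bot.current_tool_rot()).as_matrix(); th=np.arcsin(np.clip(R[:2,2]@e,-1,1))
    p=np.array(bot.current_ee_pos()); x=(p[:2]-H)@e
    return np.array([x-.078*np.cos(th)+.013*np.sin(th),p[2]-.09-.078*np.sin(th)-.013*np.cos(th),th])
E
python3 - <<'E'
from m import *
c,t=pickle.load(open("k.pkl","rb"))
np.set_printoptions(precision=4,suppress=True)
R=Ro.from_rotvec(bot.current_tool_rot()).as_matrix();p=np.array(bot.current_ee_pos())
L=np.array([[-78,70,8],[78,70,8],[78,-70,0],[-78,-70,0]])/1e3-[0,0,.013]
W=p+L@np.c_[R[:,1],np.cross(-R[:,2],R[:,1]),-R[:,2]].T
print(proj(c,W),"seen 299,173 367,158 372,192 297,208"); print(bot.inverse_kinematics(tcp(-.087,.001,0),tool(HY,0,0)) is not None)
move(-.052,.03,.23,.15); move(-.052,.003,.23,.06); bot.hold(.2); print(edge(),bot.current_contact_force())
E
```

```text
[[299.37   173.4036]
 [367.098  157.7193]
 [373.3752 193.3649]
 [298.7707 209.9366]] seen 299,173 367,158 372,192 297,208
True
[-0.0516  0.0034  0.2309] [ 0.9422 -1.2232 -2.2449]
```

Run:
```python
from m import *
np.set_printoptions(precision=4,suppress=True)
move(-.066,.003,.23,.05); bot.hold(.15); f0=fx(); print(f0,bot.current_contact_force())
for x in np.arange(-.067,-.080,-.0007):
    move(x,.003,.23,.02); f=fx()-f0; print(round(x,4),round(f,2),edge()[:2])
    if f>2: break
bot.hold(.2); print(fx()-f0,edge(),bot.current_contact_force(),bot.current_clock())
c=bot.read_camera("side"); cv2.imwrite("pics/j4.png",panel(c["pixels"],260,150,400,270,5))
```

```text
0.09146231232086428 [ 0.0738 -0.2612 -2.2484]
-0.067 0.18 [-0.067  0.003]
-0.0677 -0.08 [-0.0677  0.003 ]
-0.0684 -0.75 [-0.0684  0.003 ]
-0.0691 0.22 [-0.0692  0.003 ]
-0.0698 -0.8 [-0.0699  0.003 ]
-0.0705 -0.18 [-0.0705  0.003 ]
-0.0712 -0.11 [-0.0713  0.003 ]
-0.0719 0.23 [-0.0719  0.003 ]
-0.0726 1.98 [-0.0721  0.0032]
-0.0733 3.08 [-0.0728  0.0032]
3.798738791424582 [-0.073   0.0032  0.2306] [ 3.8493 -0.7293 -3.54  ] 25.55
```

View pics/j4.png

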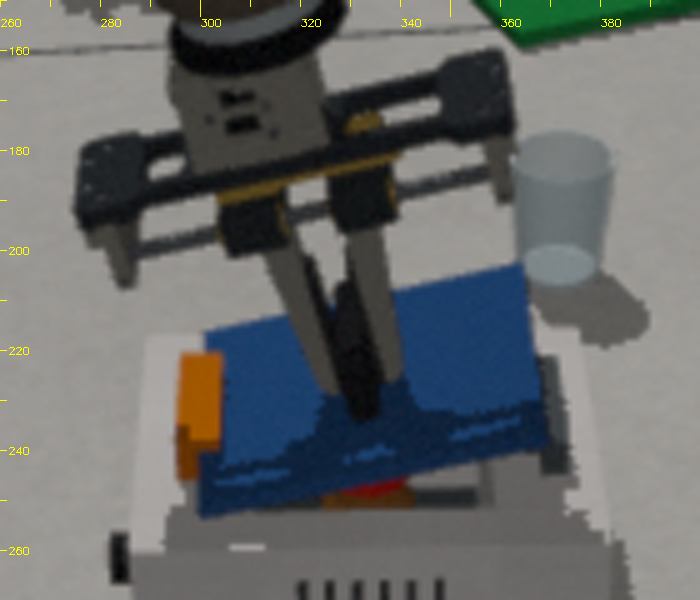

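The edge is hooked: the orange lip overlaps the cover at (303,235), and the far edge stands above the catch at (368,240). Contact was at ex = -0.0718. Next I push the jaw back about 11.7 mm.

Run:
```python
from m import *
np.set_printoptions(precision=4,suppress=True)
o=0.
for x in(-.078,-.0815,-.0835):
    move(x+o,.003,.23,.03); bot.hold(.15); a=edge(); o+=x-a[0]; print(x,a,bot.current_contact_force(),round(o,4))
move(-.0835+o,.003,.23,.03); bot.hold(.2)
print(edge(),[round(fx(),2) for _ in range(2) if bot.hold(.05) is None],bot.current_clock()); open("o","w").write(str(o))
```

```text
-0.078 [-0.0777  0.0032  0.2307] [ 4.7654 -0.6893 -2.319 ] -0.0003
-0.0815 [-0.0812  0.0032  0.2312] [ 6.143  -0.3528 -2.8622] -0.0006
-0.0835 [-0.0833  0.0033  0.2318] [ 5.7575 -0.6646 -4.3436] -0.0008
[-0.0835  0.0033  0.2319] [] 27.4333
```

Run:
```python
from m import *
np.set_printoptions(precision=4,suppress=True)
o=float(open("o").read())
for th,ez in((.19,.003),(.15,.0025),(.12,.002),(.09,.002),(.06,.0015),(.03,.0015)):
    x=-.0853+.008*np.sin(th); move(x+o,ez,th,.03); bot.hold(.1); a=edge(); o+=.7*(x-a[0]); f=np.array(bot.current_contact_force()); print(th,a,round(x,4),f,np.array(bot.current_ft_torque()))
    if f[2]>6 or abs(f[0])>12: print("stop"); break
print(bot.current_clock()); open("o","w").write(str(o))
c=bot.read_camera("side"); cv2.imwrite("pics/j5.png",panel(c["pixels"],260,150,400,270,5))
```

```text
0.19 [-0.0836  0.0032  0.1919] -0.0838 [ 6.0305 -0.1118 -3.2129] [-0.2144 -1.1225 -0.0885]
0.15 [-0.0837  0.0031  0.1526] -0.0841 [ 6.0465 -0.4952 -3.1253] [-0.1459 -1.068  -0.0353]
0.12 [-0.0839  0.0029  0.1235] -0.0843 [ 6.0555 -0.8092 -0.3025] [-0.0866 -1.0254 -0.1219]
0.09 [-0.0844  0.0029  0.0935] -0.0846 [ 6.3577 -0.199  -0.7571] [-0.1515 -0.948  -0.0905]
0.06 [-0.0846  0.0026  0.0639] -0.0848 [6.7197 0.0164 0.405 ] [-0.074  -0.905  -0.1532]
0.03 [-0.085   0.0025  0.0339] -0.0851 [ 6.0667 -0.5773  0.5536] [-0.1167 -0.9167 -0.0652]
29.55
```

View pics/j5.png

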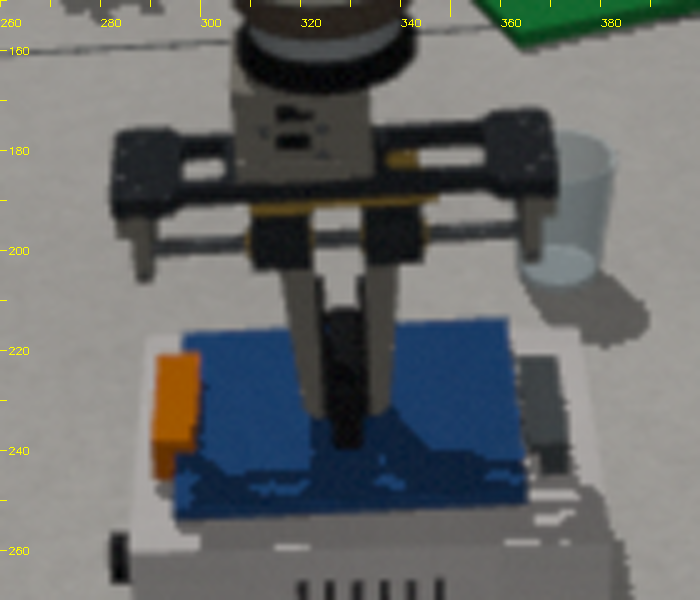

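The jaw is pushed back and the far edge sits just inside the catch, with a small gap at about (364,235). Next I lower it fully.

Run:
```python
from m import *
np.set_printoptions(precision=4,suppress=True)
o=float(open("o").read())
for th,ez in((.015,.001),(0,.0005),(-.004,-.0003),(-.004,-.0012),(-.004,-.002)):
    x=-.0853; move(x+o,ez,th,.03); bot.hold(.15); a=edge(); o+=.7*(x-a[0]); f=np.array(bot.current_contact_force()); print(th,a,f,np.array(bot.current_ft_torque()))
    if f[2]>4: print("stop"); break
print(bot.current_clock()); open("o","w").write(str(o))
c=bot.read_camera("side"); cv2.imwrite("pics/j6.png",panel(c["pixels"],260,150,400,270,5))
```

```text
0.015 [-0.0852  0.0021  0.0192] [ 7.1267 -1.2302  1.3886] [-0.0863 -0.9594 -0.1447]
0 [-0.0853  0.0015  0.0041] [ 6.6722 -0.4082  0.4377] [-0.1285 -1.0619 -0.0897]
-0.004 [-0.0853  0.0007  0.0001] [ 6.3092 -0.2592 -0.6933] [-0.1649 -1.0241 -0.1481]
-0.004 [-0.0851  0.0001  0.0006] [ 6.2209 -0.2294  0.9807] [-0.1481 -0.9322 -0.1659]
-0.004 [-0.0851  0.      0.0008] [4.5417 0.2907 5.2731] [-0.0851 -0.6324 -0.1783]
stop
31.6
```

View pics/j6.png

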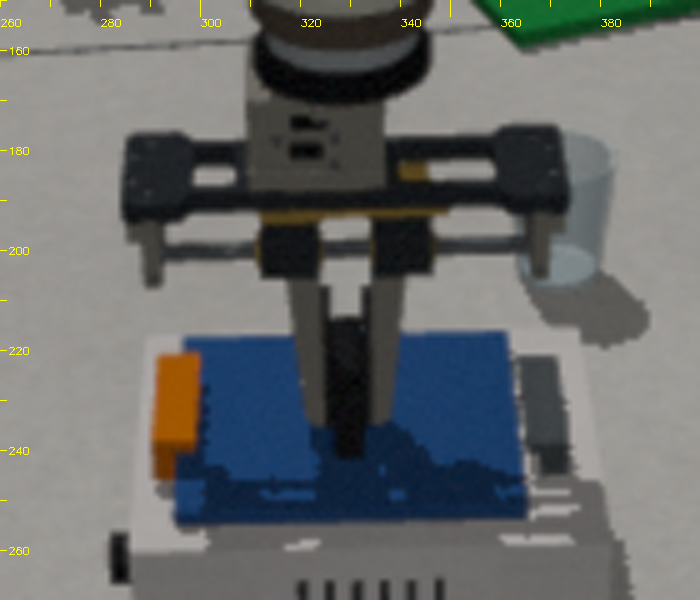

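The cover lies flat on the rim (actual z = 0.000). Next I take the load off it, let the spring move it home under guidance, and release.

Run:
```python
from m import *
np.set_printoptions(precision=4,suppress=True)
o=float(open("o").read()); ez=-.0008
move(-.0851+o,ez,-.004,.03)
for x in(-.083,-.081,-.079,-.078,-.0774):
    move(x+o,ez,-.004,.03); bot.hold(.08); f=np.array(bot.current_contact_force()); print(x,edge(),f)
    if f[0]<1: print("contact"); break
bot.set_gripper(.3); bot.hold(.3); print(bot.current_contact_force(),bot.current_opening())
p=np.array(bot.current_ee_pos()); bot.line_to(p+[0,0,.1],max_speed=.1)
bot.goto(np.array([.42,.3,.3]),tool(.34,0,0))
c=bot.read_camera("side");t=bot.read_camera("top"); print(bot.current_clock()); pickle.dump((c,t),open("e.pkl","wb"))
cv2.imwrite("pics/j7.png",np.hstack([panel(c["pixels"],270,180,400,300,4)[:, :],panel(t["pixels"],280,180,350,300,4)]))
```

```text
-0.083 [-0.0836  0.0001 -0.0004] [ 5.5825 -1.9448  2.8511]
-0.081 [-0.0826  0.0003 -0.0029] [ 1.7422 -0.2011  5.8016]
-0.079 [-0.081   0.0004 -0.0038] [-0.7724 -0.7791  7.0343]
contact
[-0.1506  0.2112  0.2199] 0.3018998777226512
36.2083
```

View pics/j7.png

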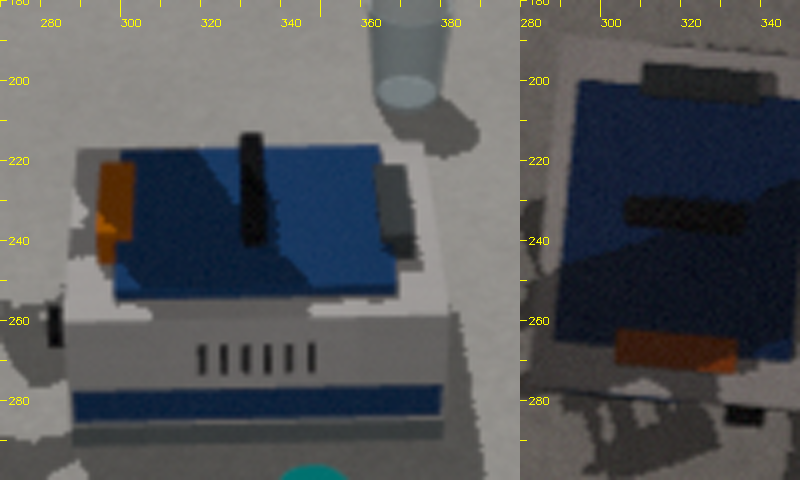

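Run:
```python
from m import *
c,t=pickle.load(open("e.pkl","rb")); A=np.array
C=A([[78,70],[78,-70],[-78,-70],[-78,70]])/1e3
s=A([[365,216.3],[369,251.8],[298.8,252.5],[300.5,217.5]]); tt=A([[294.3,200],[348,270.5],[288.5,265.5]])
for o in([(c,C,s),(t,C[[0,2,3]],tt)],[(c,C,s)],[(t,C[[0,2,3]],tt)]):
    x,r=fit(o,.098,[.55,0,-.07]); d=x[:2]-H; print(x,"heater frame mm",rz(HY).T@d*1e3,abs(r).max())
```

```text
[ 0.55628411 -0.02019351 -0.07280248] heater frame mm [-0.11897069  1.50187078] 0.9761291271709069
[ 0.55576313 -0.021253   -0.07982755] heater frame mm [-0.56620799  0.40920863] 0.8176406139916139
[ 0.55688218 -0.01952751 -0.06526061] heater frame mm [0.43211448 2.20723824] 0.12870135169021069
```

```bash
python3 -c "
from workcell import bot
print(bot.job_done(),bot.current_clock())"
```

```text
the job is handed in; nothing more can be done
the job is handed in; nothing more can be done
```

The job is handed in: the red-capped jar stands upright in the bay, and by the final pictures the cover lies flat on the rim under both jaw and catch, within about 1 mm of home along x; I read no jaw value to confirm it, and the clock stood at 36.2 s.

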